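# Load lamp plates into the slots of a test rack

## Task

Load the two round lamp plates into the test rack: first slide the larger plate into the lower, wider slot, then the smaller plate into the upper, narrower slot. Push each one fully home, flat in its slot with its grip pointing straight out of the front, let go, and leave everything else on the bench where it is.

Things in the scene. Friction and masses are not known exactly. Their poses are not given: they have to be found in the camera images.
- foot: Dark steel foot of the test rack, 150 x 150 mm, 12 mm thick, fixed. Origin on the table, below the middle of the rack's front face; +x points into the rack (the way plates slide in), z up. On four telescopic legs it carries the slot stack, 130 mm wide, x = 0 to 110 mm, rigid and square with the foot. How high the stack is set is NOT measured: see the three points.
- lower_slot (a point): Middle of the front edge of the lower slot's floor AT THE MIDDLE SETTING, z = 70 mm; the real stack, with both slots and top, stands up to 15 mm lower or higher: find it by touch or sight. Slot 10 mm high, 97 mm wide, sharp edges, open only in front; back stop 94 mm in. Home, the larger disc's centre is 48 mm in and its grip's middle 32 mm out of the front face.
- upper_slot (a point): Same for the upper slot, floor at z = 125 mm at the middle setting, 55 mm above the lower floor: 10 mm high, 77 mm wide, back stop 74 mm in. Home, the smaller disc's centre is 38 mm in and its grip's middle 32 mm out of the front face. The face is solid between and above the slots.
- rack_top (a point): Point on the flat rigid top, 50 mm behind the front face, z = 286 mm at the middle setting (216 mm above the lower slot's floor at any setting): good for feeling the height. The top 6 mm is a clear plate that also overhangs the front face by 30 mm over the full width: an upright gripper does not fit below it, one leaning back 30 to 40 degrees does.
- large_plate: Larger lamp plate: aluminium disc 92 mm across, 5 mm thick, white face on top. Origin: centre of the disc's underside; z up. Along -x a 12 mm wide, 5 mm thick tongue runs to 92 mm from the centre; on its end stands an upright black block, the grip: 24 mm long (x, from 68 to 92 mm out), 12 mm thick (y), its top 42 mm above the plate's underside. Starts flat on the table. About 160 g.
- large_plate_grip (a point): Point in the larger plate's grip block to take hold of: the middle of the block in x and y, 28 mm above the plate's underside, 80 mm from the disc's centre.
- small_plate: Smaller lamp plate: aluminium disc 72 mm across, 5 mm thick, white face on top. Origin: centre of the disc's underside; z up. Along -x a 12 mm wide, 5 mm thick tongue runs to 82 mm from the centre; on its end stands an upright black block, the grip: 24 mm long (x, from 58 to 82 mm out), 12 mm thick (y), its top 42 mm above the plate's underside. Starts flat on the table. About 110 g.
- small_plate_grip (a point): Point in the smaller plate's grip block to take hold of: the middle of the block in x and y, 28 mm above the plate's underside, 70 mm from the disc's centre.
- screwdriver: Bystander: screwdriver 190 mm long lying on the table; origin under its middle.
- rail_piece: Bystander: 140 mm piece of steel rail with five clipped-on terminal blocks, 43 mm high; origin under its middle, rail along x.
- lamp: Bystander: small white spot lamp standing on its 50 mm face, 52 mm high; origin at the centre of its underside.
- tape_roll: Bystander: black roll of tape lying flat, 60 mm in diameter, 19 mm high; origin at the centre of its underside.
- meter: Bystander: grey hand-held meter lying on its back, 170 x 82 x 36 mm; origin under its middle, length along x.
Things that resemble listed ones, but are neither listed nor needed, are in the scene too. What is shaped like the large_plate but red is not meant. Leave any purple look-alike of the small_plate alone.

How it is judged:
On the way, in this order (a step that is already met when the one before it is completed fails the run):
1. the larger plate is fully home in the lower slot (x of large_plate in the frame of foot between 0.043 and 0.052 m and y of large_plate in the frame of foot between -0.005 and 0.005 m and z of large_plate in the frame of foot between 0.052 and 0.09 m and angle between large_plate's own z axis and vertical below 0.07 rad and angle between the x axis of large_plate and the x axis of foot, either way round below 0.2 rad), for 0.2 s.
2. the smaller plate is fully home in the upper slot (x of small_plate in the frame of foot between 0.033 and 0.042 m and y of small_plate in the frame of foot between -0.005 and 0.005 m and z of small_plate in the frame of foot between 0.107 and 0.145 m and angle between small_plate's own z axis and vertical below 0.07 rad and angle between the x axis of small_plate and the x axis of foot, either way round below 0.2 rad), for 0.2 s.
At the end, for the whole second after the job is handed in: Larger plate in the lower slot, smaller in the upper: each disc within 5 mm of its home place along the slot (at the back stop) and across it, at its slot's height (for any setting of the rack), flat within 4 degrees, grip straight out within 11 degrees, at rest (all of step 1 and all of step 2 and linear speed of each of large_plate, small_plate below 0.02 m/s); the robot touches nothing.
It fails at once if the screwdriver was moved by more than 30 mm (distance of screwdriver from where it was at the start of the episode above 0.03 m).
It fails at once if the rail piece was moved by more than 30 mm (distance of rail_piece from where it was at the start of the episode above 0.03 m).
It fails at once if the lamp was moved by more than 30 mm (distance of lamp from where it was at the start of the episode above 0.03 m).
It fails at once if the tape roll was moved by more than 30 mm (distance of tape_roll from where it was at the start of the episode above 0.03 m).
It fails at once if the meter was moved by more than 30 mm (distance of meter from where it was at the start of the episode above 0.03 m).
It also fails if it takes over 72 s, if anything falls off the work surface, if the arm or the gripper's body presses on something with over 40 N, if the wrist force passes 120 N, or if a joint passes its speed limit or range.

## Robot

A 6-joint arm with a two-finger parallel gripper is mounted at the origin on the work surface. World frame = base frame: x ahead of the robot, y to its left, z up, the work surface at z = 0. Lengths are in m, angles in rad, forces in N, time in s.
With the tool pointing down it reaches from about 0.325 to 1 m from the base axis. Payload 5.1 kg.
Tool frame: the origin (TCP) lies at the very end of the fingers, on their centre line; the grasp point (between the pads) lies 19 mm behind it (r.grip_point_offset is the z of the grasp point in the tool frame, in m); z points along the fingers, y is the direction in which the jaws open and shut (so a half turn about z gives the same grasp; the last joint's range is limited). The gripper opens to 85 mm and grips with 20 to 120 N. Pads are 22 mm wide; open, the fingers measure 114 mm over their backs; the gripper's body (76 mm by 85 mm) begins 54 mm behind the grasp point. The pads swing forward as they close: fully open they stand 13 mm farther back than shut.
Start: joints at [-1.235, 0.124, 1.65, -0, 1.367, -0.083], TCP at [0.264, -0.594, 0.231] pointing down, gripper open.
Joint ranges: [-2.61, 2.61], [-1.02, 2.33], [0.03, 2.71], [-1.35, 4.49], [0.32, 2.68], [-2.91, 2.91]. Speed limits (rad/s): [2.57, 2.57, 3.14, 3.14, 3.14, 3.14].

## Interface

Orientations are given as a 3x3 rotation matrix whose columns are the frame's x, y, z axes.
In Python, from rig import r, hand, solver, optics, nets gives the robot as it stands. Calls block until the motion is done:
- r.goto(position, orientation): joint-space move of the TCP to a pose.
- r.move_l(position, feed=0.15, ori=None): straight line of the TCP; ori=None keeps the orientation; feed is the mean speed in m/s.
- r.movej(angles): joint-space move.
- hand.grip(opening, f_grip=None): opening from 0.0 (shut) to 1.0 (fully open); f_grip is the grip in N (None keeps the last); returns when the fingers have stopped.
- r.hold(seconds).
- solver.ik(position, orientation): joint angles nearest the present ones, or None.
- optics.camera(name): name is "side" or "top" or "wrist"; returns the picture (400x640x3 uint8, red, green, blue); there is no depth.
- optics.calibration(name): a dict with "intrinsics" (3x3 intrinsics, pixels), "R" (3x3) and "t" (3): a world point X has camera coordinates R X + t; the wrist camera has in their place "hand_eye" (4x4, takes a point from camera to tool coordinates, whose origin is the TCP and whose axes are the flange's). Camera axes: x right, y down, z forward; pixel columns grow to the right and rows downward; lengths in m; the calibration is good to about 2 mm. A picture is of the moment at which its call begins: read the wrist's pose just before it. calibration takes no time and is no camera call.
A pose or a line that the arm cannot do raises r.PlanningError and nothing moves.
- r.sign_off(): hands the job in, once; it reports no verdict.
Trained networks look in the newest picture that a camera, given by its name, has taken for a name from the list of things; names that differ only in an ending like _2 or _b are one class to them, and where a whole thing is asked for, a point or a joint stands for the part that bears it (a point fixed in the world has none). Each returns a list of dicts, best first, with "score" (0 to 1); they miss things now and then, are a little off and sometimes report something else, mostly with a low value. They report only what shows in the picture. A call takes as long as a camera call. They do not tell look-alikes from the thing itself.
- nets.masks_of(thing, camera): "region" (400x640 bool, what is visible of it) and "rect" ([centre column, centre row, width, height] in pixels, round what is visible of it).
Readings, each from a call of its own:
- r.read_time_s(): time.
- r.read_joints(): joint angles.
- r.read_qvel(): joint speeds.
- r.read_joint_torque(): joint torques, N m.
- r.read_ee_pos(): TCP position.
- r.read_tcp_rot(): TCP orientation.
- r.read_wrist_force(): force on the tool from outside, world axes, zero at the start.
- r.read_ft_torque(): the same for the moment, N m.
- r.read_finger_gap(): opening from 0.0 (shut) to 1.0 (fully open).
Only numpy, scipy, OpenCV 4.12 (cv2) and the standard library are available. Lean on these libraries where they do the work, as an engineer would, in place of code of your own. Each camera call takes 0.05 s, during which the arm holds its last target.

## Working session

There is one attempt and no reset: what is moved stays moved. The work goes in short steps, each a Python script; the robot and the scene stay as the last script left them, time stands still between calls to the robot, and variables do not carry over. Pictures are saved under pics/ and viewed, and the job is handed in when it is done.

```bash
ls; mkdir -p pics
python3 - <<'E'
from rig import r,hand,solver,optics,nets
import cv2
print(r.read_time_s(), r.read_joints(), r.read_ee_pos(), r.grip_point_offset)
for n in ["side","top","wrist"]:
    im=optics.camera(n); cv2.imwrite(f"pics/a_{n}.png",im[:,:,::-1])
    c=optics.calibration(n); print(n,{k:(v.round(4).tolist() if hasattr(v,'round') else v) for k,v in c.items()})
E
```

```text
pics
0.0 [-1.23460915e+00  1.24506546e-01  1.65169070e+00 -2.30637919e-05
  1.36749449e+00 -8.25892287e-02] [ 0.26408768 -0.59325845  0.23004221] -0.0187
side {'intrinsics': [[506.4361, 0.0, 315.8223], [0.0, 506.4361, 189.583], [0.0, 0.0, 1.0]], 'R': [[0.6969, 0.7172, -0.0003], [0.4073, -0.3961, -0.823], [-0.5903, 0.5734, -0.5681]], 't': [-0.2823, -0.1172, 1.9456]}
top {'intrinsics': [[506.6979, 0.0, 308.4978], [0.0, 506.6979, 195.7677], [0.0, 0.0, 1.0]], 'R': [[0.0122, -0.9999, 0.0084], [-0.9803, -0.0136, -0.1969], [0.197, -0.0058, -0.9804]], 't': [-0.1531, 0.5579, 1.2516]}
wrist {'intrinsics': [[343.2377, 0.0, 317.2701], [0.0, 343.2377, 198.9216], [0.0, 0.0, 1.0]], 'hand_eye': [[-0.0007, -0.9661, -0.258, 0.0655], [1.0, -0.0007, 0.0, 0.0009], [-0.0002, -0.258, 0.9661, -0.143], [0.0, 0.0, 0.0, 1.0]]}
```

View pics/a_side.png

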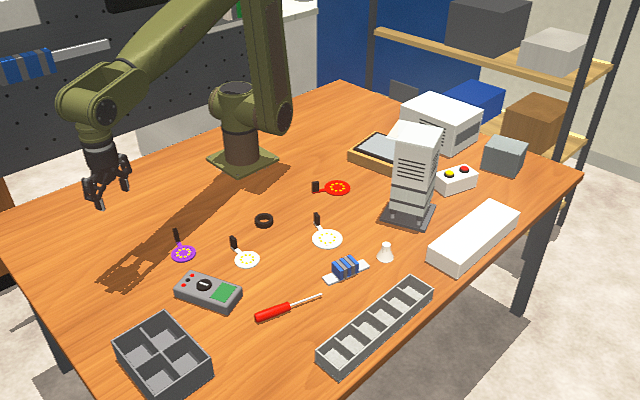

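View pics/a_top.png

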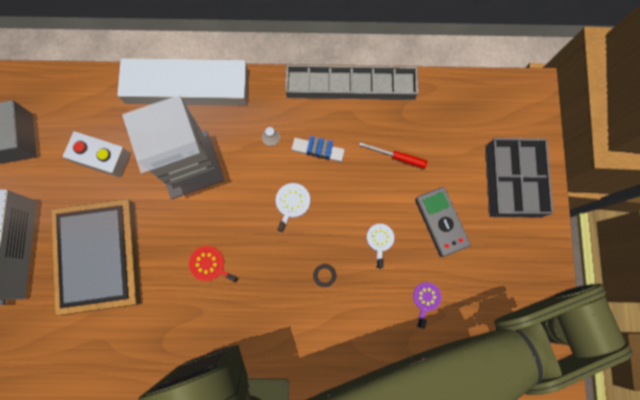

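View pics/a_wrist.png

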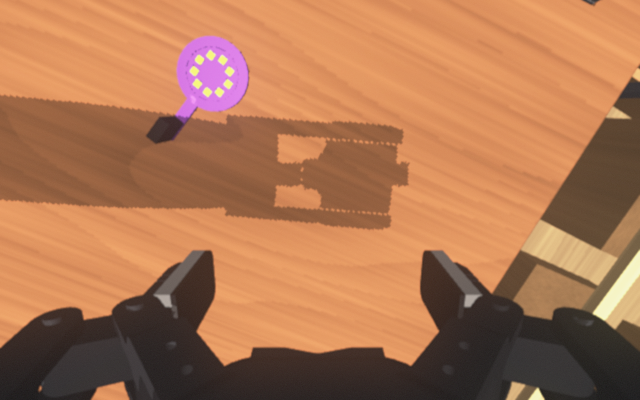

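Run:
```python
from rig import r,hand,solver,optics,nets
import cv2,numpy as np
for n in ["side","top"]:
    im=optics.camera(n)
    for th in ["foot","large_plate","small_plate"]:
        for i,d in enumerate(nets.masks_of(th,n)[:4]):
            print(n,th,round(d["score"],2),np.round(d["rect"],1)); np.save(f"pics/m_{n}_{th}_{i}.npy",d["region"])
    b=(340,100,130,140) if n=="side" else (110,80,130,130)
    x,y,w,h=b; c=im[y:y+h,x:x+w,::-1]
    cv2.imwrite(f"pics/b_{n}.png",cv2.resize(c,None,fx=4.2,fy=4.2,interpolation=cv2.INTER_CUBIC))
```

```text
side foot 0.61 [407.6 217.1  57.9  26.9]
side large_plate 0.8 [330.1 187.4  36.8  20. ]
side small_plate 0.89 [184.4 243.6  21.2  39.9]
side small_plate 0.86 [243.8 252.1  30.1  34.2]
top foot 0.78 [196.9 164.7  54.4  67.2]
top large_plate 0.83 [293.4 207.8  35.1  49.8]
top large_plate 0.76 [212.4 263.7  49.1  35.8]
top small_plate 0.8 [428.6 307.6  26.1  46.3]
top small_plate 0.73 [382.8 245.2  29.1  42.9]
top small_plate 0.54 [196.6 163.6  57.4  64.9]
```

View pics/b_side.png

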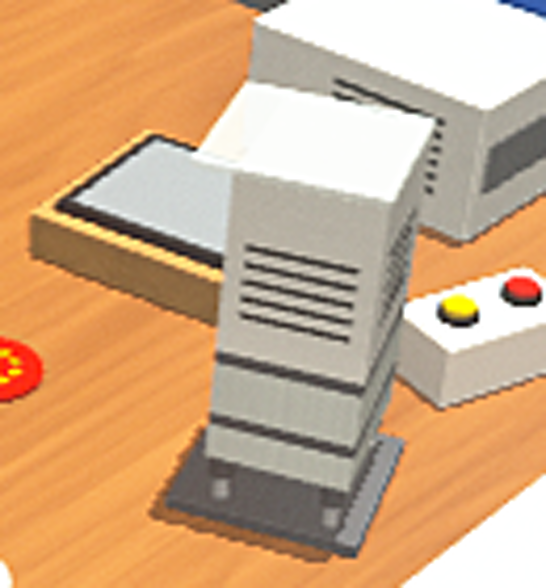

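View pics/b_top.png

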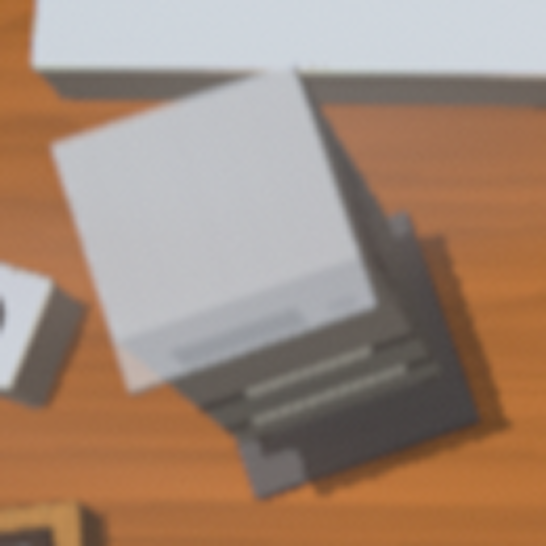

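```bash
cat > h.py <<'E'
from rig import r,hand,solver,optics,nets
import cv2,numpy as np
def cam(n,pose=None):
    c=optics.calibration(n); K=np.array(c["intrinsics"])
    if n!="wrist": return K,np.array(c["R"]),np.array(c["t"])
    p,R=pose; T=np.eye(4); T[:3,:3]=R; T[:3,3]=p
    M=np.linalg.inv(T@np.array(c["hand_eye"])); return K,M[:3,:3],M[:3,3]
def ray(C,uv,z):
    K,R,t=C; o=-R.T@t; d=R.T@np.linalg.inv(K)@[uv[0],uv[1],1]; return o+d*(z-o[2])/d[2]
def proj(C,X):
    K,R,t=C; q=(np.atleast_2d(X)@R.T+t)@K.T; return q[:,:2]/q[:,2:]
def tool(yaw,lean):
    # z forward-down, x forward-up, y = z x x
    f=np.array([np.cos(yaw),np.sin(yaw),0]); u=np.array([0,0,1.])
    z=np.sin(lean)*f-np.cos(lean)*u; x=np.cos(lean)*f+np.sin(lean)*u
    return np.column_stack([x,np.cross(z,x),z])
def pose(): return np.array(r.read_ee_pos()),np.array(r.read_tcp_rot())
def snap(name):
    P=pose(); im=optics.camera("wrist"); cv2.imwrite(f"pics/{name}.png",im[:,:,::-1]); np.savez(f"pics/{name}.npz",p=P[0],R=P[1]); return P,im
def load(name):
    d=np.load(f"pics/{name}.npz"); return cam("wrist",(d["p"],d["R"]))
E
python3 - <<'E'
from h import *
C=cam("top")
g=lambda u,v:(u/4.2+110,v/4.2+80)
for n,uv,z in [("footFL",g(255,495),.012),("footFR",g(475,422),.012),("footBR",g(403,213),.012),
 ("topFL",g(128,392),.289),("topFR",g(377,305),.289),("topBR",g(295,65),.289),("topBL",g(52,146),.289),
 ("L",(293,200),.005),("Lg",(282,225),.042),("S",(380,237),.005),("Sg",(380,263),.042)]:
    print(n,ray(C,uv,z).round(4))
print(r.read_tcp_rot().round(3))
E
```

```text
footFL [0.558  0.2205 0.012 ]
footFR [0.6074 0.0835 0.012 ]
footBR [0.7463 0.1366 0.012 ]
topFL [0.5567 0.2132 0.289 ]
topFR [0.6042 0.0899 0.289 ]
topBR [0.7336 0.1398 0.289 ]
topBL [0.6872 0.2625 0.289 ]
L [ 0.558  -0.1048  0.005 ]
Lg [ 0.4849 -0.0785  0.042 ]
S [ 0.4616 -0.3365  0.005 ]
Sg [ 0.3908 -0.33    0.042 ]
[[ 0.914  0.407 -0.   ]
 [ 0.407 -0.914  0.   ]
 [-0.    -0.    -1.   ]]
```

Run:
```python
from h import *
d=np.radians
def t(n,p,yaw,lean):
    R=tool(d(yaw),d(lean)); q=solver.ik(np.array(p),R); print(n,yaw,lean,None if q is None else np.round(q,2)); return q,R
for L in (30,35,40):
  for dz in (0.01,0.15):
    t("L",[.485,-.0785,dz],-20,L); t("S",[.39,-.33,dz],-5,L)
f=np.array([np.cos(d(21)),np.sin(d(21)),0]);o=np.array([.608,.162,0])
for L in (35,):
  for z in (.08,.14):
    for s in (-.03,-.15): t("R%s"%s,o+f*s+[0,0,z],21,L)
for L in (45,55,65,75): t("view",o-f*.2+[0,0,.12],21,L)
t("top",o+f*.05+[0,0,.29],21,0)
```

```text
L -20 30 [-0.24 -0.22  2.47 -0.15  0.38  1.81]
S -5 30 [-1.03 -0.09  2.36  0.7   0.68  0.11]
L -20 30 [-0.24 -0.5   2.39 -0.08  0.73  1.73]
S -5 30 [-1.03 -0.35  2.29  0.52  0.95  0.37]
L -20 35 None
S -5 35 [-1.07 -0.09  2.39  0.87  0.68 -0.07]
L -20 35 [-0.23 -0.55  2.44 -0.11  0.64  1.76]
S -5 35 [-1.07 -0.37  2.33  0.64  0.93  0.26]
L -20 40 None
S -5 40 [-1.12 -0.09  2.42  1.03  0.7  -0.25]
L -20 40 [-0.23 -0.59  2.49 -0.15  0.55  1.8 ]
S -5 40 [-1.12 -0.39  2.36  0.77  0.92  0.14]
R-0.03 21 35 [ 0.09 -0.12  2.26  0.38  0.43  1.  ]
R-0.15 21 35 [-0.01 -0.47  2.52  0.41  0.55  0.9 ]
R-0.03 21 35 [ 0.09 -0.22  2.23  0.3   0.56  1.09]
R-0.15 21 35 [-0.01 -0.58  2.47  0.33  0.69  1.  ]
view 21 45 [-0.14 -0.88  2.71  0.58  0.68  0.73]
view 21 55 None
view 21 65 None
view 21 75 None
top 21 0 [ 0.19  0.16  1.51 -0.    1.47  1.39]
```

Run:
```python
from h import *
d=np.radians
f=np.array([np.cos(d(21)),np.sin(d(21)),0]);o=np.array([.608,.162,0])
for p,yaw,L,n in [([.39,-.33,.14],-5,35,"w_S"),([.485,-.0785,.14],-20,30,"w_L"),(o-f*.19+[0,0,.18],21,45,"w_R")]:
    R=tool(d(yaw),d(L)); 
    try: r.goto(np.array(p),R)
    except Exception as e: print(n,e); continue
    r.hold(.3)
    P,im=snap(n); print(n,r.read_time_s(),P[0].round(4), np.abs(P[1]-R).max())
```

```text
w_S 2.0667 [ 0.3902 -0.3308  0.1405] 0.0006939343041133597
w_L 3.75 [ 0.4849 -0.0791  0.1399] 0.0011299179473768795
w_R 4.95 [0.4308 0.0936 0.1799] 0.0008526211787069915
```

View pics/w_S.png

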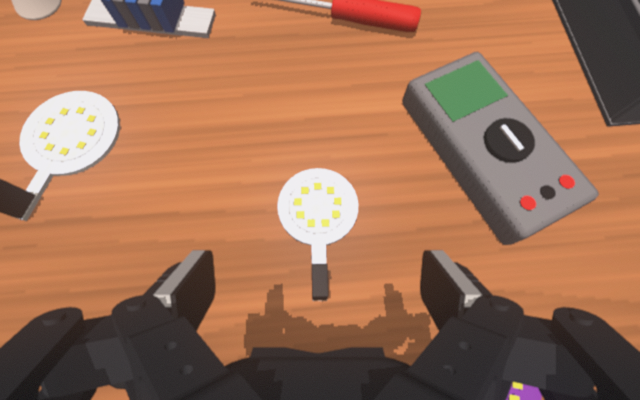

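View pics/w_L.png

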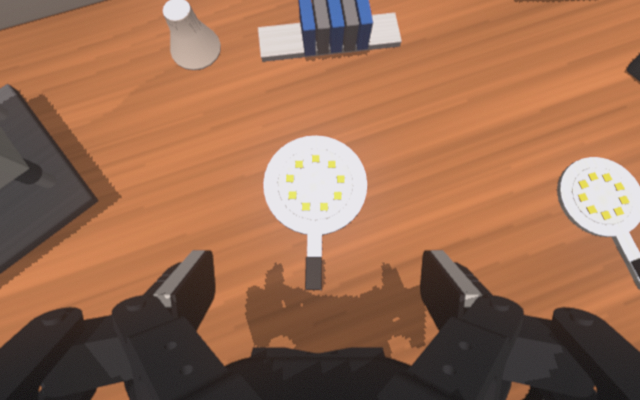

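View pics/w_R.png

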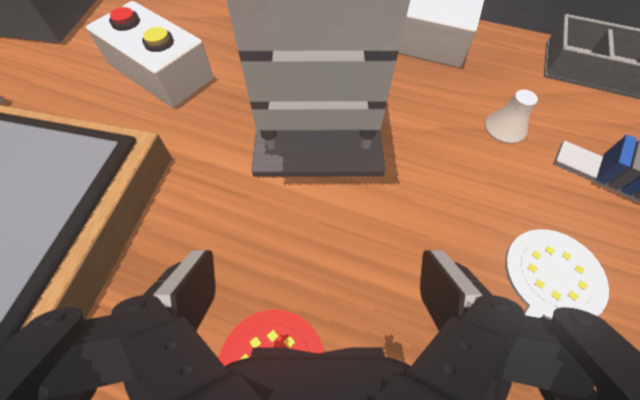

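Run:
```python
from h import *
from scipy.optimize import least_squares
for n,c0,R0,rg in [("w_S",(318,206),.036,(.046,.056)),("w_L",(316,185),.046,(.052,.066))]:
    im=cv2.imread(f"pics/{n}.png"); C=load(n)
    hsv=cv2.cvtColor(im,cv2.COLOR_BGR2HSV)
    m=((hsv[...,1]<60)&(hsv[...,2]>140)).astype(np.uint8)
    m=cv2.morphologyEx(m,cv2.MORPH_CLOSE,np.ones((13,13)))
    k,lab=cv2.connectedComponents(m); m=(lab==lab[c0[1],c0[0]]).astype(np.uint8)
    ct=max(cv2.findContours(m,cv2.RETR_EXTERNAL,cv2.CHAIN_APPROX_NONE)[0],key=len)[:,0]
    W=np.array([ray(C,p,.005)[:2] for p in ct]); c=np.median(W,0)
    g0=ray(C,(c0[0],c0[1]+90),.005)[:2]
    for _ in range(3):
        u=(g0-c)/np.linalg.norm(g0-c); dd=(W-c); keep=(dd@u)/np.linalg.norm(dd,axis=1)<.85
        s=least_squares(lambda q:np.hypot(*(W[keep]-q[:2]).T)-q[2],[*c,R0],loss="soft_l1",f_scale=.001).x; c=s[:2]
        ys,xs=np.nonzero(m); A=np.array([ray(C,p,.005)[:2] for p in zip(xs,ys)])
        rr=(A-c)@u; t=A[(rr>rg[0])&(rr<rg[1])]; g0=t.mean(0)
    u=(c-g0); yaw=np.arctan2(u[1],u[0])
    # grip black block: centroid check
    print(n,"centre",c.round(4),"rad",round(s[2],4),"yaw",np.degrees(yaw).round(2),"npx",len(t))
    L={"w_S":.070,"w_L":.080}[n]; g=c-L*np.array([np.cos(yaw),np.sin(yaw)])
    print(" grip",g.round(4)); Rz=np.array([[np.cos(yaw),-np.sin(yaw)],[np.sin(yaw),np.cos(yaw)]])
    for z in (.042,.005):
      Q=np.array([[*(g+Rz@[a,b]),z] for a,b in [(-.012,-.006),(.012,-.006),(.012,.006),(-.012,.006)]])
      cv2.polylines(im,[np.round(proj(C,Q)*16).astype(int)],True,(0,255,0),1,shift=4)
    th=np.linspace(0,6.28,100); Q=np.c_[c[0]+R0*np.cos(th),c[1]+R0*np.sin(th),0*th+.005]
    cv2.polylines(im,[np.round(proj(C,Q)*16).astype(int)],True,(0,0,255),1,shift=4)
    v=im[c0[1]-60:c0[1]+120,c0[0]-70:c0[0]+70]; cv2.imwrite(f"pics/c_{n}.png",cv2.resize(v,None,fx=3,fy=3,interpolation=cv2.INTER_CUBIC))
im=cv2.imread("pics/w_R.png")[0:185,225:410]; cv2.imwrite("pics/c_R.png",cv2.resize(im,None,fx=4.2,fy=3.2*1.0,interpolation=cv2.INTER_CUBIC)); print(im.shape)
a=cv2.imread("pics/c_w_S.png");b=cv2.imread("pics/c_w_L.png");cv2.imwrite("pics/c_SL.png",cv2.resize(np.hstack([a,b]),None,fx=.9,fy=.9))
```

```text
w_S centre [ 0.4621 -0.3384] rad 0.036 yaw -3.57 npx 115
 grip [ 0.3922 -0.334 ]
w_L centre [ 0.5591 -0.1049] rad 0.0459 yaw -20.66 npx 225
 grip [ 0.4843 -0.0767]
(185, 185, 3)
```

View pics/c_SL.png

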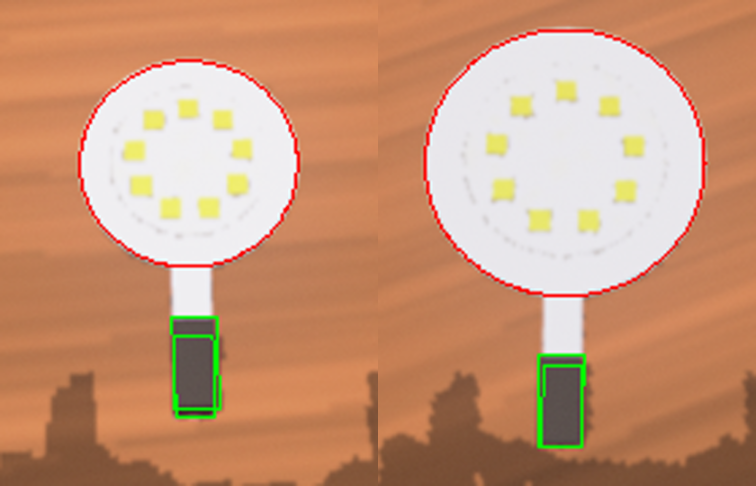

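View pics/c_R.png

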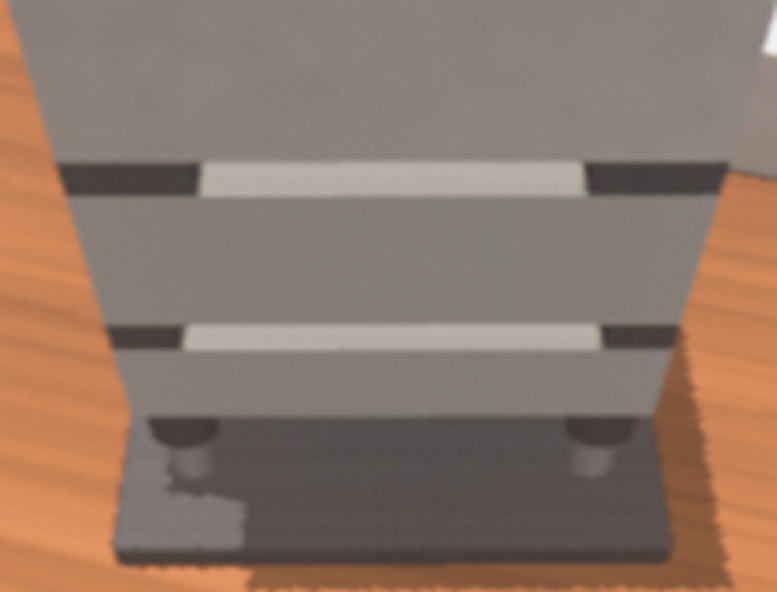

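Run:
```python
from h import *
from scipy.optimize import least_squares
C=load("w_R")
F=[];U=[]
def a(X,u,v): F.append(X);U.append(((u+.5)/4.2-.5+225,(v+.5)/3.2-.5))
for hw,zf,xl,xr,bl,br,vb,el,er,tl,tr,tv in [(.0385,.125,201,584,70,720,196,57,732,198,587,162),(.0485,.070,183,602,116,675,350,107,681,183,600,324)]:
    a((0,hw,zf),xl,vb);a((0,-hw,zf),xr,vb);a((0,.065,zf),bl,vb);a((0,-.065,zf),br,vb)
    a((0,.065,zf+.01),el,tv);a((0,-.065,zf+.01),er,tv)
    a((0,hw,zf+.01),tl,tv);a((0,-hw,zf+.01),tr,tv)
a((-1,.075,.012),116,548);a((-1,-.075,.012),668,548)
F=np.array(F);U=np.array(U)
def mod(q):
    X=F.copy(); ft=F[:,0]<0; X[ft,0]=-q[4]; X[~ft,2]+=q[3]
    c,s=np.cos(q[2]),np.sin(q[2]); W=np.c_[q[0]+c*X[:,0]-s*X[:,1],q[1]+s*X[:,0]+c*X[:,1],X[:,2]]
    return proj(C,W)
s=least_squares(lambda q:(mod(q)-U).ravel(),[.608,.162,.367,0,.03],x_scale=[.1,.1,.1,.01,.01])
print(s.x.round(4),np.degrees(s.x[2])); print(s.fun.reshape(-1,2).round(1).tolist())
print(np.sqrt(np.diag(np.linalg.inv(s.jac.T@s.jac)))*.4)
np.save("pics/rack.npy",s.x)
# two-camera check
for n in("top","side"):
    Cn=cam(n);q=s.x
    c,sn=np.cos(q[2]),np.sin(q[2])
    P=[(-.03,.065,.286),(-.03,-.065,.286),(.11,-.065,.286),(.11,.065,.286)]
    print(n,proj(Cn,[(q[0]+c*x-sn*y,q[1]+sn*x+c*y,z+q[3]) for x,y,z in P]).round(1).tolist())
```

```text
[0.6091 0.1598 0.3644 0.0105 0.0262] 20.880926408666543
[[0.0, 0.0], [0.5, 0.1], [-0.3, 0.0], [-0.3, 0.1], [0.4, 0.2], [-0.7, 0.3], [-0.6, 0.2], [1.3, 0.3], [0.5, -0.4], [-0.2, -0.4], [-0.4, -0.4], [-0.7, -0.4], [-0.0, 0.0], [-0.4, 0.1], [-0.8, 0.1], [1.6, 0.1], [-1.5, -0.2], [1.8, -0.2]]
[0.00035234 0.00015514 0.00209339 0.00031521 0.00053344]
top [[141.0, 171.9], [199.8, 151.6], [180.1, 93.5], [122.5, 112.8]]
side [[398.8, 119.5], [385.4, 137.9], [433.0, 148.1], [443.8, 128.4]]
```

Run:
```python
from h import *
q=np.load("pics/rack.npy"); f=np.array([np.cos(q[2]),np.sin(q[2]),0]); o=np.array([q[0],q[1],0])
hand.grip(0.0,40)
R=tool(q[2],0)
r.goto(o-f*.15+[0,0,.37],R); r.goto(o+f*.05+[0,0,.34],R)
r.move_l(o+f*.05+[0,0,.308],feed=.08); r.hold(.3)
f0=np.array(r.read_wrist_force()); print("f0",f0.round(2),r.read_time_s())
z=.308
while z>.275:
    z-=.001; r.move_l(o+f*.05+[0,0,z],feed=.03); 
    F=np.array(r.read_wrist_force())-f0
    if abs(F[2])>3: break
r.hold(.2); print(z,r.read_ee_pos().round(4),(np.array(r.read_wrist_force())-f0).round(2),r.read_time_s())
r.move_l(o+f*.05+[0,0,.34],feed=.15)
```

```text
f0 [0.11 0.35 0.05] 8.2167
0.296 [0.656  0.1777 0.2977] [-1.39 -0.95  5.41] 11.4167
```

```bash
cat >> h.py <<'E'
RK=np.load("pics/rack.npy"); 
def fdir(y): return np.array([np.cos(y),np.sin(y),0])
def tcp_for(grip,R): return np.array(grip)+R[:,2]*.0187
def goc(p,R,lin=False,feed=.1,n=2):
    # go with steady-state correction; target true pose p
    p=np.array(p); c=p.copy()
    for i in range(n+1):
        (r.move_l(c,feed=feed if i==0 else .03,ori=R) if (lin or i) else r.goto(c,R)); r.hold(.15)
        e=p-np.array(r.read_ee_pos())
        if np.abs(e).max()<.0003: break
        if i<n: c=c+e
    return e
def pick(g2,yaw,lean,fg=70):
    R=tool(yaw,lean); t=tcp_for([*g2,.028],R)
    hand.grip(.7)
    r.goto(t-R[:,2]*.09,R)
    goc(t-R[:,2]*.05,R,True); 
    e=goc(t,R,True,.08); print("err",e.round(4),r.read_time_s())
    hand.grip(0.0,fg); r.hold(.2); print("gap",r.read_finger_gap())
E
python3 - <<'E'
from h import *
y=np.radians(-20.66); f=fdir(RK[2]); o=np.array([RK[0],RK[1],0])
r.goto(o-f*.15+[0,0,.36],tool(RK[2],0))
pick([.4843,-.0767],y,np.radians(30))
print(r.read_wrist_force().round(2))
r.move_l(np.array(r.read_ee_pos())+[0,0,.08],feed=.12); r.hold(.2)
print(r.read_wrist_force().round(2),r.read_finger_gap(),r.read_time_s()); snap("p_L")
E
```

```text
err [0.     0.     0.0001] 17.7167
gap 0.13114574264445172
[-0.4   1.15  1.87]
[ 0.34 -0.21 -1.64] 0.12869878406879537 19.425
```

View pics/p_L.png

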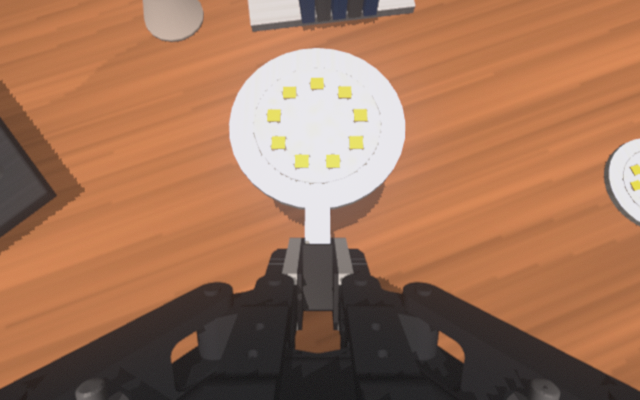

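Run:
```python
from h import *
f=fdir(RK[2]); o=np.array([RK[0],RK[1],0]); R=tool(RK[2],np.radians(30))
zf=.2977-.216
t=tcp_for(o-f*.165+[0,0,zf+.0025+.028],R)
r.goto(t+[0,0,.03],R)
print(goc(t,R,True).round(4),r.read_time_s(),r.read_wrist_force().round(2)); snap("q_L")
```

```text
[0.0001 0.     0.0002] 21.6333 [-0.52 -0.51 -2.75]
```

View pics/q_L.png

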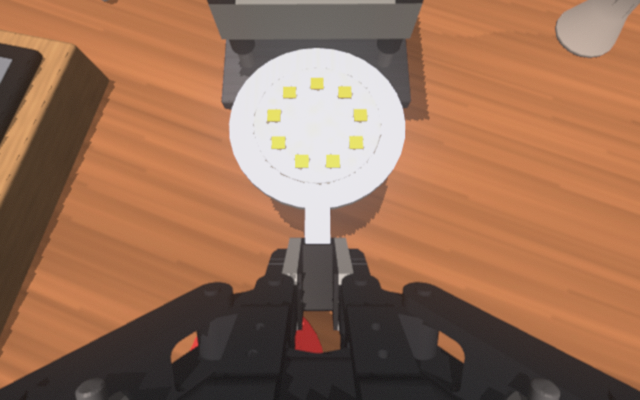

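Run:
```python
from h import *
C=load("q_L"); im=cv2.imread("pics/q_L.png"); d=np.load("pics/q_L.npz")
g=d["p"]-d["R"][:,2]*.0187; f=fdir(RK[2]); l=np.array([-f[1],f[0],0])
u=g-[0,0,.028]; c=u+f*.08+[0,0,.005]
th=np.linspace(0,2*np.pi,200)[:,None]; Q=c+.046*(np.cos(th)*f+np.sin(th)*l)
P=proj(C,Q)
hsv=cv2.cvtColor(im,cv2.COLOR_BGR2HSV); m=((hsv[...,1]<40)&(hsv[...,2]>190)).astype(np.uint8)
m=cv2.morphologyEx(m,cv2.MORPH_CLOSE,np.ones((13,13))); k,lab=cv2.connectedComponents(m); m=(lab==lab[125,317])
rows=np.nonzero(m.any(1))[0]; m2=m[:205]; cols=np.nonzero(m2.any(0))[0]
print("disc seen cols",cols.min(),cols.max(),"top row",rows.min(),"pred",P.min(0).round(1),P.max(0).round(1))
tt=m[212:235]; print("tongue cols",[ (np.nonzero(x)[0].min(),np.nonzero(x)[0].max()) for x in tt[::8]])
o=np.array([RK[0],RK[1],0]); h=.0117
S=[o+l*s*.0485+[0,0,.070+h] for s in (1,-1)]+[o+l*s*.065+[0,0,.070+h] for s in (1,-1)]
print("slot pred",proj(C,S).round(1).tolist())
for row in (0,1,2,4,20): print(row,[int(x) for x in im[row,200:440:1,1]][10:50],[int(x) for x in im[row,390:426,1]])
```

```text
disc seen cols 229 404 top row 48 pred [227.5  48.1] [403.5 208.2]
tongue cols [(np.int64(305), np.int64(329)), (np.int64(305), np.int64(329)), (np.int64(305), np.int64(329))]
slot pred [[236.0, 1.6], [395.3, 1.6], [208.9, 1.6], [422.4, 1.5]]
0 [54, 54, 53, 55, 54, 55, 51, 55, 54, 54, 56, 53, 54, 54, 56, 53, 54, 56, 52, 54, 56, 55, 54, 53, 64, 109, 153, 163, 163, 161, 161, 164, 161, 163, 161, 164, 163, 162, 163, 163] [160, 161, 160, 159, 145, 104, 62, 51, 55, 52, 52, 53, 52, 50, 52, 52, 50, 53, 53, 54, 52, 51, 50, 52, 50, 50, 52, 49, 51, 50, 49, 49, 59, 88, 113, 120]
1 [52, 52, 53, 56, 54, 53, 52, 53, 55, 57, 57, 55, 54, 54, 55, 54, 55, 52, 54, 56, 55, 54, 52, 52, 64, 112, 155, 164, 162, 163, 162, 163, 162, 163, 164, 162, 163, 164, 164, 164] [162, 161, 163, 160, 147, 104, 61, 52, 51, 52, 50, 53, 52, 50, 50, 50, 50, 52, 50, 52, 50, 51, 49, 49, 51, 52, 50, 50, 50, 50, 48, 51, 67, 95, 115, 121]
2 [53, 52, 53, 54, 53, 53, 52, 51, 54, 55, 54, 54, 52, 53, 53, 54, 52, 55, 54, 54, 56, 55, 55, 52, 68, 114, 157, 165, 163, 164, 163, 163, 163, 164, 163, 163, 163, 164, 163, 164] [161, 160, 161, 1
[... 155 characters left out ...]
 83, 84, 86, 85, 86, 86, 84, 86, 85, 84, 86, 85, 86, 85, 85, 85, 85, 86, 85, 84, 89, 108, 132, 134, 130, 128, 128, 127, 128, 128, 128, 128, 127, 129, 127, 127] [113, 114, 112, 113, 111, 103, 95, 94, 94, 93, 95, 94, 94, 93, 95, 93, 95, 94, 94, 94, 94, 95, 94, 94, 93, 95, 95, 98, 98, 100, 100, 103, 112, 117, 119, 116]
20 [121, 122, 122, 120, 111, 103, 102, 102, 102, 101, 102, 102, 102, 100, 102, 102, 101, 101, 102, 103, 102, 102, 100, 103, 102, 101, 102, 101, 101, 102, 101, 102, 100, 102, 102, 101, 102, 102, 101, 103] [101, 102, 102, 101, 102, 101, 101, 101, 100, 100, 102, 100, 102, 102, 102, 102, 103, 100, 101, 102, 102, 102, 101, 102, 101, 100, 93, 88, 100, 121, 126, 129, 131, 131, 129, 129]
```

```bash
cat >> h.py <<'E'
def insert(base,R,f,s0,s1,step=.006,feed=.06,lim=10):
    """base: TCP point at s=0; move along f."""
    F0=np.array(r.read_wrist_force()); s=s0; l=np.array([-f[1],f[0],0]); log=[]
    while s<s1-1e-6:
        s=min(s+step,s1); r.move_l(base+f*s,feed=feed,ori=R)
        F=np.array(r.read_wrist_force())-F0; log.append((round(s*1e3,1),round(F@f,1),round(F@l,1),round(F[2],1)))
        if -(F@f)>lim or abs(F@l)>lim or abs(F[2])>lim: break
    a=np.array(r.read_ee_pos())-base; print(log[::3],log[-3:]); print("at s",(a@f).round(4),"lat",(a@l).round(4),"dz",a[2].round(4),"t",r.read_time_s())
    return s
E
python3 - <<'E'
from h import *
f=fdir(RK[2]); l=np.array([-f[1],f[0],0]); o=np.array([RK[0],RK[1],0])+l*.0009; R=tool(RK[2],np.radians(30))
zf=.2977-.216
base=tcp_for(o+[0,0,zf+.002+.028],R); np.save("pics/baseL.npy",base)
print(goc(base-f*.150,R,True).round(4))
bias=np.array(r.read_ee_pos())-(base-f*.150)
insert(base,R,f,-.150,-.036)
snap("i_L")
E
```

```text
[-0.0001 -0.      0.    ]
[(-144.0, np.float64(1.3), np.float64(-0.1), np.float64(-0.9)), (-126.0, np.float64(0.1), np.float64(1.1), np.float64(-0.3)), (-108.0, np.float64(0.1), np.float64(-0.1), np.float64(-0.1)), (-90.0, np.float64(0.1), np.float64(1.2), np.float64(-0.5)), (-72.0, np.float64(1.0), np.float64(-0.0), np.float64(-0.6)), (-54.0, np.float64(1.0), np.float64(1.1), np.float64(-0.2)), (-36.0, np.float64(0.7), np.float64(0.9), np.float64(-0.1))] [(-48.0, np.float64(-0.5), np.float64(1.1), np.float64(-0.8)), (-42.0, np.float64(0.2), np.float64(1.1), np.float64(-0.3)), (-36.0, np.float64(0.7), np.float64(0.9), np.float64(-0.1))]
at s -0.0356 lat -0.0 dz 0.0002 t 27.6833
```

View pics/i_L.png

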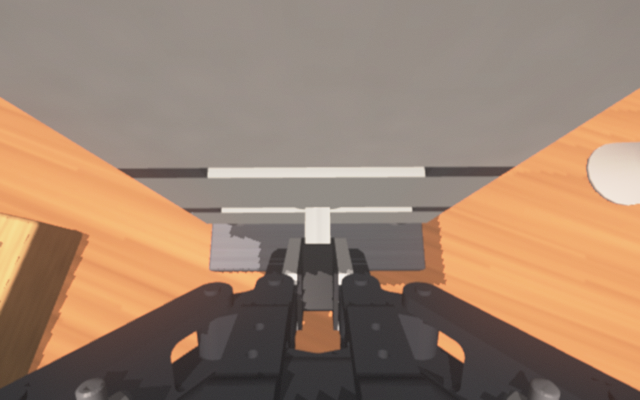

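Run:
```python
from h import *
f=fdir(RK[2]); base=np.load("pics/baseL.npy"); R=tool(RK[2],np.radians(30))
s=insert(base,R,f,-.036,-.026,step=.001,feed=.03,lim=6)
```

```text
[(-35.0, np.float64(1.4), np.float64(-0.1), np.float64(0.1)), (-32.0, np.float64(-14.1), np.float64(-1.4), np.float64(8.0))] [(-34.0, np.float64(0.2), np.float64(-0.9), np.float64(-1.0)), (-33.0, np.float64(-5.1), np.float64(-0.3), np.float64(3.5)), (-32.0, np.float64(-14.1), np.float64(-1.4), np.float64(8.0))]
at s -0.0337 lat 0.0002 dz -0.0008 t 28.7333
```

Run:
```python
from h import *
f=fdir(RK[2]); base=np.load("pics/baseL.npy"); R=tool(RK[2],np.radians(30))
F0=np.array(r.read_wrist_force()); print(F0.round(1))
for k in range(1,6):
    r.move_l(base-f*.0327-[0,0,.0006*k],feed=.03); F=np.array(r.read_wrist_force()); print(k,F.round(1),r.read_ee_pos().round(4)[2])
    if F[2]-F0[2]>6: break
hand.grip(.55); r.hold(.2); print(r.read_wrist_force().round(1))
p=np.array(r.read_ee_pos()); r.move_l(p-f*.1,feed=.12); r.hold(.2)
r.goto(p-f*.12+[0,0,.06],tool(RK[2],np.radians(40))); r.hold(.2); snap("d_L"); print(r.read_time_s())
```

```text
[-13.2  -6.1   5.9]
1 [-10.5  -4.6   4.1] 0.0946
2 [-13.4  -5.2   6.8] 0.0942
3 [-15.6  -6.    8.4] 0.0939
4 [-15.2  -6.2   7.6] 0.093
5 [-17.3  -6.9  11.3] 0.0927
[-0.1 -0.5 -0.5]
32.45
```

View pics/d_L.png

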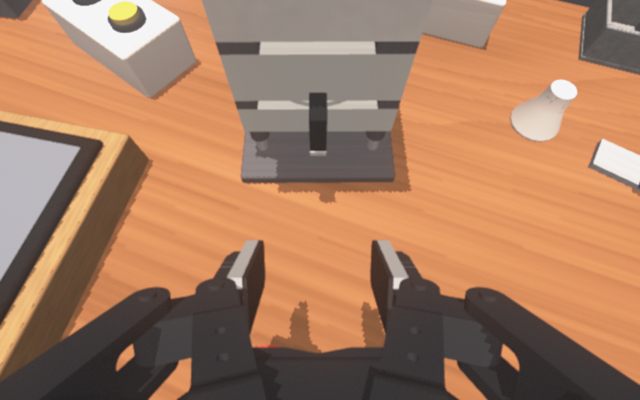

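Run:
```python
from h import *
C=load("d_L"); im=cv2.imread("pics/d_L.png"); f=fdir(RK[2]); l=np.array([-f[1],f[0],0]); o=np.array([RK[0],RK[1],0])
def B(x0,y0,z0): return o+f*x0+l*y0+[0,0,z0]
zf=.0810
for X,col in [(-.032,(0,255,0)),(-.036,(0,0,255))]:
  for z in (zf+.042,zf):
    Q=proj(C,[B(X+a,b,z) for a,b in [(-.012,-.006),(.012,-.006),(.012,.006),(-.012,.006)]])
    cv2.polylines(im,[np.round(Q*16).astype(int)],True,col,1,shift=4)
Q=proj(C,[B(0,.0485,zf),B(0,-.0485,zf)]); cv2.polylines(im,[np.round(Q*16).astype(int)],False,(255,0,0),1,shift=4)
Q=proj(C,[B(0,.0385,zf+.055),B(0,-.0385,zf+.055)]); cv2.polylines(im,[np.round(Q*16).astype(int)],False,(255,0,0),1,shift=4)
cv2.imwrite("pics/d_Lo.png",cv2.resize(im[20:190,220:420],None,fx=4,fy=3.5,interpolation=cv2.INTER_CUBIC))
```

```text
(no output)
```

View pics/d_Lo.png

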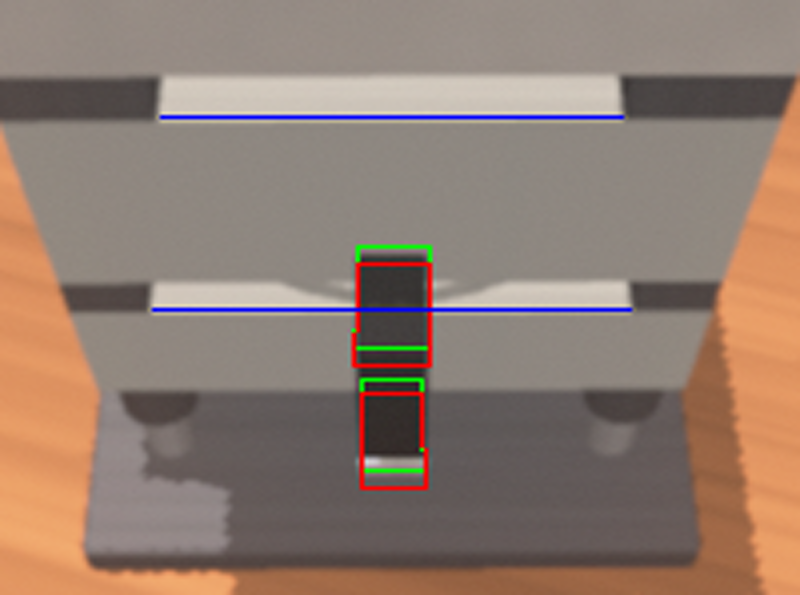

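Run:
```python
from h import *
y=np.radians(-3.57); f=fdir(RK[2]); l=np.array([-f[1],f[0],0]); o=np.array([RK[0],RK[1],0])+l*.0009
R2=tool(RK[2],np.radians(40)); base=tcp_for(o+[0,0,.1367+.002+.028],R2); np.save("pics/baseS.npy",base)
for s in(-.14,-.03): print(solver.ik(base+f*s,R2))
r.goto(np.array([.40,-.2,.2]),tool(y,np.radians(40)))
pick([.3922,-.334],y,np.radians(40))
r.move_l(np.array(r.read_ee_pos())+[0,0,.14],feed=.15); r.hold(.1)
print(r.read_wrist_force().round(2),r.read_finger_gap(),r.read_time_s())
r.goto(base-f*.16+[0,0,.03],R2)
print(goc(base-f*.13,R2,True).round(4),r.read_time_s()); snap("q_S")
```

```text
[-0.00517315 -0.56221846  2.4696657   0.41640037  0.611516    0.93486961]
[ 0.08728482 -0.23050058  2.24262011  0.38943225  0.48166321  1.00740171]
err [-0.     -0.      0.0001] 37.9333
gap 0.12875713976396422
[-0.04  1.04 -1.45] 0.12802817298084063 39.8083
[-0.      0.      0.0002] 42.9583
```

View pics/q_S.png

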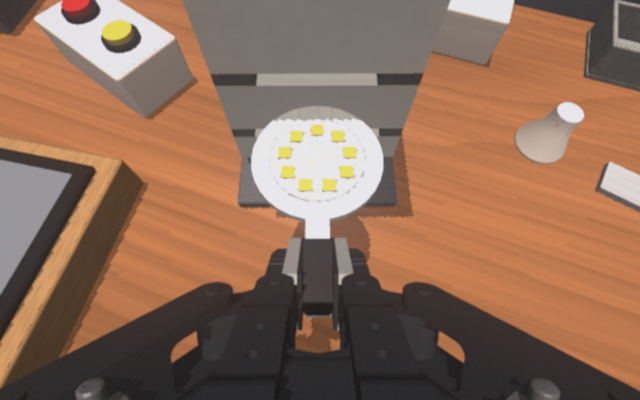

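Run:
```python
from h import *
C=load("q_S"); im=cv2.imread("pics/q_S.png"); d=np.load("pics/q_S.npz")
g=d["p"]-d["R"][:,2]*.0187; f=fdir(RK[2]); l=np.array([-f[1],f[0],0]); o=np.array([RK[0],RK[1],0])
c=g-[0,0,.028]+f*.07+[0,0,.005]
th=np.linspace(0,2*np.pi,300)[:,None]; P=proj(C,c+.036*(np.cos(th)*f+np.sin(th)*l))
print("disc pred",P.min(0).round(1),P.max(0).round(1))
for row in (155,160,165): 
    x=im[row,230:400,2].astype(int)-im[row,230:400,0]; v=im[row,:,1].astype(int); w=np.nonzero(v>180)[0]; print(row,w.min(),w.max(), P[np.abs(P[:,1]-row)<2][:,0].round(1))
v=im[80,:,1].astype(int); print(v[250:262],v[370:384]); print("floor col",im[70:92,300,1], im[70:92,230,1])
print("slot pred",proj(C,[o+l*.0385+[0,0,z] for z in(.1355,.1367)]+[o-l*.0385+[0,0,z] for z in (.1355,.1367)]).round(1).tolist())
```

```text
disc pred [249.3 106. ] [381.7 219.7]
155 252 551 [250.2 250.  249.8 381.3 381.1 380.9]
160 251 552 [249.5 249.4 249.4 381.7 381.7 381.6]
165 251 617 [249.3 249.3 249.4 249.5 381.6 381.7 381.7 381.7]
[ 61  60  58  58  57  66 108 154 163 162 161 162] [159 159 159 159 161 160 144  95  61  58  58  61  59  60]
floor col [114 116 120 140 157 164 164 164 163 161 162 160 161 163 160 144 123 115
 112 113 114 112] [114 114 111  98  76  60  56  58  59  60  60  58  59  58  63  78  99 110
 113 112 111 112]
slot pred [[257.0, 84.7], [256.7, 83.4], [377.2, 84.7], [377.5, 83.3]]
```

Run:
```python
from h import *
f=fdir(RK[2]); l=np.array([-f[1],f[0],0]); base=np.load("pics/baseS.npy")+l*.0004-[0,0,.0003]; np.save("pics/baseS.npy",base); R=tool(RK[2],np.radians(40))
goc(base-f*.124,R,True)
s=insert(base,R,f,-.124,-.038)
if s>-.039: insert(base,R,f,-.038,-.028,step=.001,feed=.03,lim=8)
```

```text
[(-118.0, np.float64(0.5), np.float64(0.3), np.float64(0.4)), (-100.0, np.float64(0.7), np.float64(0.3), np.float64(0.7)), (-82.0, np.float64(1.4), np.float64(-0.2), np.float64(2.1)), (-64.0, np.float64(-0.1), np.float64(-0.2), np.float64(0.6)), (-46.0, np.float64(1.7), np.float64(0.4), np.float64(1.1))] [(-46.0, np.float64(1.7), np.float64(0.4), np.float64(1.1)), (-40.0, np.float64(0.4), np.float64(0.1), np.float64(0.7)), (-38.0, np.float64(0.5), np.float64(0.9), np.float64(1.1))]
at s -0.038 lat -0.0 dz -0.0 t 47.1583
[(-37.0, np.float64(-0.5), np.float64(-0.5), np.float64(-0.7)), (-34.0, np.float64(-1.4), np.float64(-0.2), np.float64(0.0))] [(-35.0, np.float64(0.4), np.float64(0.5), np.float64(-1.1)), (-34.0, np.float64(-1.4), np.float64(-0.2), np.float64(0.0)), (-33.0, np.float64(-10.2), np.float64(0.2), np.float64(4.7))]
at s -0.0337 lat 0.0001 dz -0.0003 t 48.4083
```

Run:
```python
from h import *
f=fdir(RK[2]); base=np.load("pics/baseS.npy"); R=tool(RK[2],np.radians(40))
F0=np.array(r.read_wrist_force())
for k in range(1,6):
    r.move_l(base-f*.033-[0,0,.0006*k],feed=.03); F=np.array(r.read_wrist_force()); print(k,F.round(1),r.read_ee_pos().round(4)[2]-base[2].round(4))
    if F[2]-F0[2]>5: break
hand.grip(.55); r.hold(.2); print(r.read_wrist_force().round(1))
p=np.array(r.read_ee_pos()); r.move_l(p-f*.11,feed=.12); r.hold(.2)
r.goto(p-f*.13+[0,0,.04],tool(RK[2],np.radians(45))); r.hold(.2); snap("d_S"); print(r.read_time_s())
for n in("side","top"): cv2.imwrite(f"pics/e_{n}.png",optics.camera(n)[:,:,::-1])
im=cv2.imread("pics/d_S.png"); cv2.imwrite("pics/d_Sz.png",cv2.resize(im[0:190,220:420],None,fx=4,fy=3,interpolation=cv2.INTER_CUBIC))
```

```text
1 [-11.7  -5.    5. ] -0.0007000000000000062
2 [-15.6  -5.7   7.6] -0.0010000000000000009
3 [-18.4  -7.8  10.6] -0.0012000000000000066
[ 0.6  0.4 -0.2]
51.6333
```

View pics/d_Sz.png

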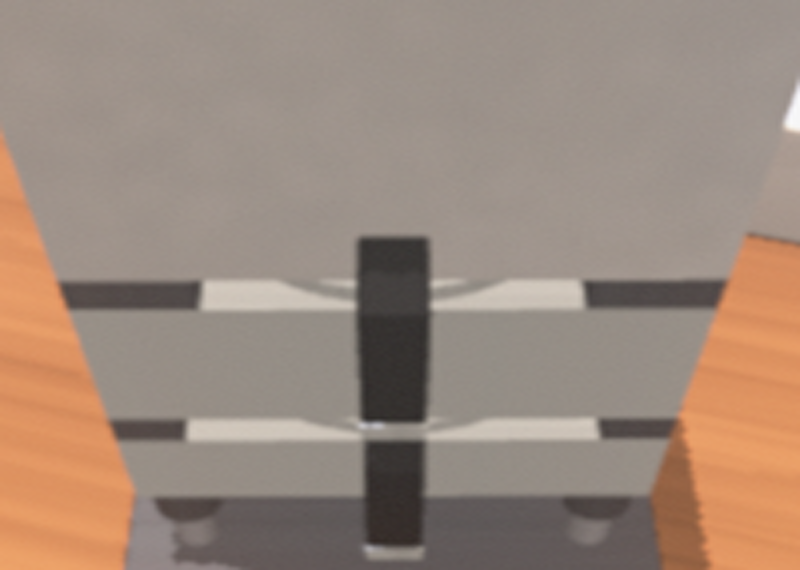

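View pics/e_side.png

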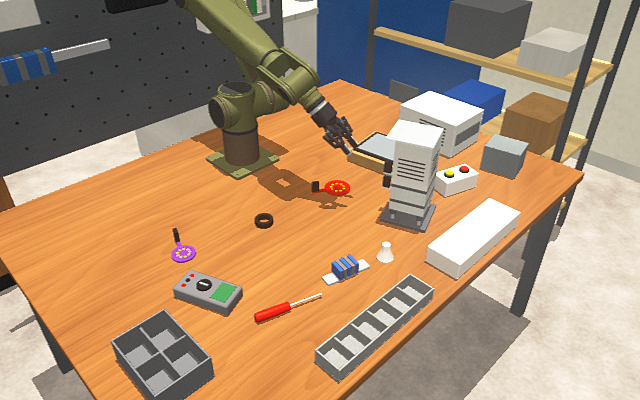

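Run:
```python
from h import *
print(r.read_time_s(),r.read_wrist_force().round(2)); r.sign_off()
```

```text
51.7333 [0.47 0.02 0.24]
the job is handed in; nothing more can be done
```

Both plates are loaded: the larger one in the lower slot first, then the smaller one in the upper slot. I pushed each to the back stop, lowered it onto its slot floor, let go and backed the arm away. I handed in at about 51.7 s of the 72 s; the sign-off gave no verdict.

**Last checks**
- **Depth:** each plate slid in with almost no side force and met the back stop with the grip about 33.7 mm out of the face. That is 1.7 mm short of the nominal 32 mm, the same for both plates, so I put it down to camera offset in where the face is.
- **Alignment:** the last wrist picture shows both grips straight out and in line, with both disc edges inside their slots. The side picture shows the bystanders where they started.
- **Contact:** the wrist force was close to zero at hand-in.

**What disagreed**
- **Stack height:** touching the rack top put the stack 11.7 mm above the middle setting. The first wrist picture put it at 10.5 mm, and a later view of the upper slot nearer 9.7 mm. I aimed about 2 mm above the touch-based floor, where both estimates left room.
- **Larger plate, flatness:** one overlay of its grip fitted 32 mm out at the bottom but about 34 mm at the top. I took this as a limit of the picture, since the plate's estimated balance point lies inside the slot and it should rest flat. I did not measure the tilt separately.

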